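# Dispense the last culture dish

### The arm

A 6-joint arm with a two-finger parallel gripper is mounted at the origin on the work surface. World frame = base frame: x ahead of the robot, y to its left, z up, the work surface at z = 0. Lengths are in mm, angles in rad, forces in N, time in s.
With the tool pointing down it reaches from about 300 to 775 mm from the base axis. Payload 14.6 kg.
Tool frame: the origin (TCP) lies midway between the tips of the shut fingers; the grasp point (between the pads) lies 19 mm behind it (bot.hold_point_z is the distance from the TCP to the grasp point, in mm); z points along the fingers, x is the direction in which the jaws open and shut, and the axes are right-handed (so a half turn about z gives the same grasp; the last joint's range is limited). The gripper opens to 85 mm and grips with 20 to 120 N. Pads are 22 mm wide; open, the fingers measure 114 mm over their backs; the gripper's body (76 mm by 85 mm) begins 54 mm behind the grasp point. The pads swing forward as they close: fully open they stand 13 mm farther back than shut.
Start: joints at [1.19, 0.3, 1.521, -0, 1.321, -0.067], TCP at [169.769, 523.133, 231.281] pointing down, gripper open.
Joint ranges: [-3.03, 3.03], [-0.79, 2.21], [0.23, 2.52], [-1.04, 4.18], [0, 3.07], [-2.55, 2.55]. Speed limits (rad/s): [2.22, 2.22, 2.57, 3.14, 3.14, 3.14].

### API

Orientations are given as a unit quaternion [w, x, y, z].
In Python, from station import bot gives the robot as it stands. The module is installed in compiled form; this text tells all that it offers.
- The arm moves only by the shell command python3 -m crank 'ROWS' [FORCE]. ROWS is JSON, a list of rows, each an object with "xyz": the shift along the tool's x, y, z in m, a list of three; "rotation": the turn, a rotation vector about the tool's x, y, z in rad, a list of three; "grip": the finger opening in m, from 0 to 0.0854. In form: [{"xyz": [x, y, z], "rotation": [rx, ry, rz], "grip": grip}, ...]. A call has 1 to 12 rows; each row shifts and turns the commanded pose from where the row before left it, along the tool's axes as they then stand; what a row does not reach is not made up. A row lasts 1/8 s, in which the tool goes at most 62.5 mm and 10.7 degrees, less where a joint would pass 70% of its speed; a pose out of reach is approached as far as the arm can. A call with a gripper value outside its range is refused whole. The fingers move at their own pace and stop on an object; FORCE is the grip in N (left out, the last holds). Time passes only in rows, so rows that do not move let the fingers close. It gives the time, the measured TCP pose, the force and the opening at its end, in the units of the state.
- bot.get_obs(): the state, without advancing time (a new reading comes with each control period).
- bot.snapshot(name): name is "side" or "top"; returns the picture (384x512x3 uint8, blue, green, red); there is no depth.
- bot.calibration(name): a dict with "camera_matrix" (3x3 intrinsics, pixels), "position" and "orientation" of the camera in the world. Camera axes: x right, y up, looking along -z (the intrinsics and any distortion apply to the point x, -y, -z); pixel columns grow to the right and rows downward; lengths in mm; the calibration is good to about 2 mm. A picture is of the moment at which its call begins. calibration takes no time and is no camera call.
- bot.sign_off(): hands the job in, once; it reports no verdict.
Trained networks look in the newest picture that a camera, given by its name, has taken for a name from the list of things; names that differ only in an ending like _2 or _b are one class to them, and where a whole thing is asked for, a point or a joint stands for the part that bears it (a point fixed in the world has none). Each returns a list of dicts, best first, with "score" (0 to 1); they miss things now and then, are a little off and sometimes report something else, mostly with a low value. They report only what shows in the picture. A call takes as long as a camera call. They do not tell look-alikes from the thing itself.
- bot.regions_of(camera, label): "region" (384x512 bool, what is visible of it) and "box" ([left, top, width, height] in pixels, round what is visible of it).
The state is a dict: "time": time; "joints": joint angles; "joint_velocities": joint speeds; "tau": joint torques, N m; "position": TCP position; "ee_rot": TCP orientation; "wrist_force": force on the tool from outside, world axes, zero at the start; "moment": the same for the moment, N m; "gripper_width": finger opening in mm.
Only numpy, scipy, OpenCV 4.12 (cv2) and the standard library are available. Lean on these libraries where they do the work, as an engineer would, in place of code of your own. Each camera call takes 0.05 s, during which the arm holds its last target.

### The job

Dispense the last culture dish from the dish carousel: turn the carousel until the tube that holds the dish stands over the drop hole and leave it still there, then press the trap's T-handle down so that the trap tips and the dish slides down the chute into the catch tray, and let the handle spring back up. The dish is sterile, so do not touch it, and leave the other things on the bench where they are.

Things in the scene. Friction and masses are not known exactly. Their poses are not given: they have to be found in the camera images.
- dispenser: Bench-top dish dispenser, fixed to the bench: white housing and steel deck 230 x 230 mm, deck top 135 mm above the bench. Origin on the bench under the carousel's axis; z up; its -x side is the front (drop hole and T-handle), the chute and catch tray run out on its +y side (tray outer wall at y = +234 mm). It stands at a different place and heading each time.
- drop_hole (a point): Centre of the drop hole in the deck, at deck-top height: at (-68, 0, 135) mm in the dispenser's frame. The opening is 76 mm radially and 86 mm along the turning direction, shut from below by the trap plate, which lies flush with the deck. A dish whose centre is within about 12 mm of the hole's centre drops freely.
- carousel (a joint): Carousel angle, rad, growing anticlockwise seen from above; 0 at the start of every episode wherever the tubes then stand. Turns without end stops, both ways, and stays where it is left (friction 0.15 N m, about 2 N at a post; it does not coast).
- hub (a point): Centre of the hub's top, on the carousel's upright axis, 180 mm above the bench. The carousel has five clear plastic tubes (milky in some lights), open at top and bottom, 66 mm bore, 73 mm outside, 32 mm tall, evenly spaced on a circle of 68 mm radius, their lower rims 1.5 mm above the deck and upper rims 168.5 mm above the bench; one holds the dish (0.7 to 3.14 rad away from the hole at the start, either way), the others are empty.
- post0 (a point): Top centre of a finger post for turning the carousel: upright aluminium pin 12 mm thick, top 200 mm above the bench, so 31 mm stands free above the tubes' rims. Five posts stand midway between neighbouring tubes on a circle of 85 mm radius, 72 degrees (100 mm) apart; post0 comes 36 degrees anticlockwise after the tube with the dish, and the numbers go on anticlockwise.
- post1 (a point): Top centre of the next post anticlockwise after post0.
- post2 (a point): Top centre of the next post anticlockwise after post1.
- post3 (a point): Top centre of the next post anticlockwise after post2.
- post4 (a point): Top centre of the next post anticlockwise after post3; 36 degrees clockwise before the tube with the dish.
- trap (a joint): Trap tilt, rad: 0 shut (flush with the deck), up to a stop at 0.7 fully tipped. A spring shuts it when the handle is let go; pressing takes about 1.5 N at first and 3.5 N fully down. The dish slides off at 0.3 to 0.6, before the stop, and takes under a second to reach the tray.
- handle_bar (a point): Centre of the T-handle's bar that is pressed down: level grey bar 60 mm long along the dispenser's x axis, 18 mm thick, free-standing in front of the deck; with the trap shut its centre is at (-155, 57, 195) mm in the dispenser's frame. It swings with the trap about a level axis parallel to the dispenser's x axis through (y, z) = (-43, 135) mm, so fully pressed the bar's centre is at y = +72, z = 116 mm.
- dish: Closed round culture dish with a plain white lid, 60 mm across, 15 mm high, 30 g, standing on the deck in one of the carousel's tubes; origin at the centre of its underside, z up. Slippery (friction about 0.25).
- tray_floor (a point): Centre of the catch tray's floor, 6 mm above the bench, at (-68, 178, 6) mm in the dispenser's frame. The tray is 98 mm wide inside (x) and reaches from the foot of the chute (y = 128 mm) to its end wall (y = 231 mm); walls 40 mm high.
- dish_stack: Bystander: stack of four spare dishes, 60 mm across, 60 mm high, on the bench beside the tray. Origin under its centre.
- amber_bottle: Bystander: amber bottle, 72 mm across, 140 mm high, at the dispenser's -y side towards its back. Origin under its centre.
- beaker: Bystander: glass beaker, 72 mm across, 95 mm high, at the dispenser's -y side towards its front. Origin under its centre.
- tube_rack: Bystander: white rack 105 x 205 mm with capped tubes, 120 mm high, on the right of the bench. Origin under its centre.
- spray_bottle: Bystander: white spray bottle, 72 mm across, 190 mm high, at the back left. Origin under its centre.
- pipette_aid: Bystander: grey pistol-shaped pipette controller lying on the left, about 190 mm long, 34 mm high. Origin under its barrel's middle.
Mind the look-alikes: they are no part of the job. Several things have the shape of the dish; the one meant has the colours described above.

How it is judged (in metres and radians):
On the way, in this order (a step that is already met when the one before it is completed fails the run):
1. the dish stands over the drop hole (centre within 13 mm), the carousel is still and the trap is shut (horizontal distance between dish and drop_hole below 0.013 m and velocity of joint carousel between -0.1 and 0.1 rad/s and value of joint trap below 0.08 rad), for 0.2 s.
2. the handle is pressed and the dish has gone down through the hole (value of joint trap above 0.3 rad and z of dish in the frame of drop_hole below -0.03 m).
At the end, for the whole second after the job is handed in: The dish lies right way up in the catch tray (centre within 30 mm of the tray's middle each way, under 12 mm above its floor, tilted less than 0.25 rad), at rest, and the trap has sprung shut (under 0.08 rad) (x of dish in the frame of tray_floor between -0.03 and 0.03 m and y of dish in the frame of tray_floor between -0.03 and 0.03 m and z of dish in the frame of tray_floor below 0.012 m and angle between dish's own z axis and vertical below 0.25 rad and linear speed of dish below 0.02 m/s and value of joint trap below 0.08 rad); the robot touches nothing.
It fails at once if the robot touches the dish (contact force between dish and the fingers above 0.2 N or contact force between dish and the arm above 0.2 N).
It fails at once if another thing on the bench is moved by more than 20 mm (distance of any of dish_stack, amber_bottle, beaker, tube_rack, spray_bottle, pipette_aid from where it was at the start of the episode above 0.02 m).
It also fails if it takes over 54 s, if anything falls off the work surface, if the arm or the gripper's body presses on something with over 40 N, if the wrist force passes 120 N, or if a joint passes its speed limit or range.

## Working session

There is one attempt and no reset: what is moved stays moved. The work goes in short steps, Python scripts to look and compute and a shell command to move; the robot and the scene stay as the last step left them, time stands still between calls to the robot, and variables do not carry over. Pictures are saved under pics/ and viewed, and the job is handed in when it is done.

```bash
mkdir -p pics; cat > h.py <<'E'
import numpy as np, cv2
from station import bot
from scipy.spatial.transform import Rotation as R
def snap(cam,name):
    im=bot.snapshot(cam); cv2.imwrite(f'pics/{name}.png',im); return im
def cal(cam):
    c=bot.calibration(cam); K=np.array(c['camera_matrix'],float); p=np.array(c['position'],float)
    q=c['orientation']; Rm=R.from_quat([q[1],q[2],q[3],q[0]]).as_matrix(); return K,p,Rm,c
def proj(cam,P):
    K,p,Rm,c=cal(cam); P=np.atleast_2d(P); v=(P-p)@Rm; v=v*[1,-1,-1]
    u=v@K.T; return u[:,:2]/u[:,2:]
def ray(cam,uv,z):
    K,p,Rm,c=cal(cam); d=np.linalg.inv(K)@[uv[0],uv[1],1]; d=Rm@(d*[1,-1,-1])
    return p+d*(z-p[2])/d[2]
E
python3 - <<'E'
from h import *
for c in ('side','top'):
    im=snap(c,c+'0'); print(bot.calibration(c))
print(bot.get_obs())
E
```

```text
{'camera_matrix': array([[498.67349866,   0.        , 260.56701598],
       [  0.        , 498.67349866, 193.44967694],
       [  0.        ,   0.        ,   1.        ]]), 'position': array([ 321.87876459, 1131.00961021, 1167.01498151]), 'orientation': array([-0.11698281, -0.05530053,  0.41211346,  0.90189765])}
{'camera_matrix': array([[370.74507682,   0.        , 253.7820303 ],
       [  0.        , 370.74507682, 192.09037531],
       [  0.        ,   0.        ,   1.        ]]), 'position': array([ 528.00412174,   -2.43081753, 1313.71783767]), 'orientation': array([ 0.71570453,  0.01684952, -0.02455975, -0.69776782])}
{'time': 0.1, 'joints': array([ 1.19038746e+00,  3.00408406e-01,  1.52153753e+00,  7.16853878e-06,
        1.32071861e+00, -6.66119697e-02]), 'joint_velocities': array([-0.00022122, -0.00112835, -0.00160591,  0.00200069, -0.00088588,
        0.00037352]), 'tau': array([ 2.74537058e-03, -5.44382930e+01, -3.62372375e+01, -1.06103533e-05,
        3.00493237e-03,  2.77798904e-06]), 'position': array([169.69493337, 522.93445686, 230.77413244]), 'ee_rot': array([ 2.82606171e-04,  8.08910890e-01,  5.87931021e-01, -4.55396024e-04]), 'wrist_force': array([ 0.46539322, -0.37614412, -0.92216651]), 'moment': array([-0.03165451,  0.02405339, -0.02081719]), 'gripper_width': 85.59550632631962}
```

View pics/top0.png

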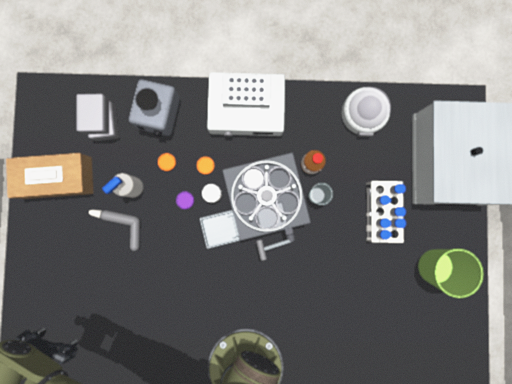

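View pics/side0.png

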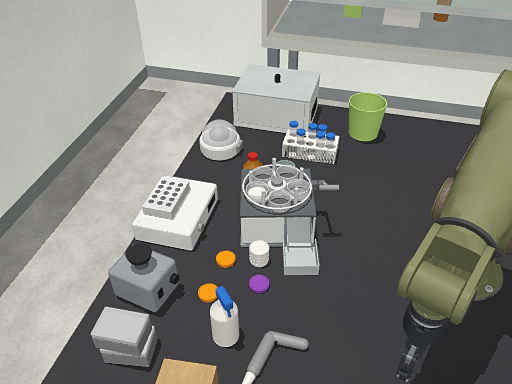

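The top view shows the dispenser with its hub at about (266,195). The tray is at (220,230), the handle at (275,245), the white stack at (211,193) and the beaker at (320,194). I'll enlarge that area.

```bash
python3 - <<'E'
from h import *
a=cv2.imread('pics/top0.png')[140:270,190:345]; cv2.imwrite('pics/topc.png',cv2.resize(a,None,fx=5,fy=4.6*1,interpolation=cv2.INTER_CUBIC) if 0 else cv2.resize(a,(744,624))[:600])
b=cv2.imread('pics/side0.png')[140:280,220:350]; cv2.imwrite('pics/sidec.png',cv2.resize(b,(553,595),interpolation=cv2.INTER_CUBIC))
E
```

```text
(no output)
```

View pics/topc.png

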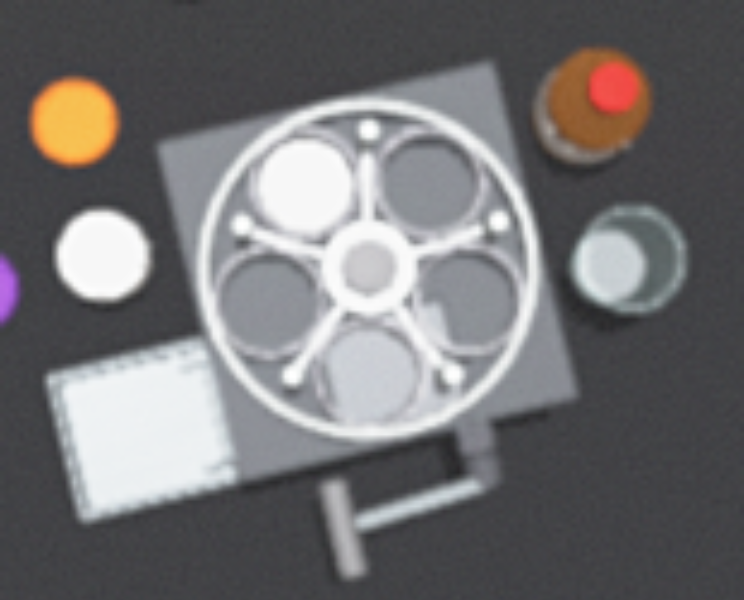

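View pics/sidec.png

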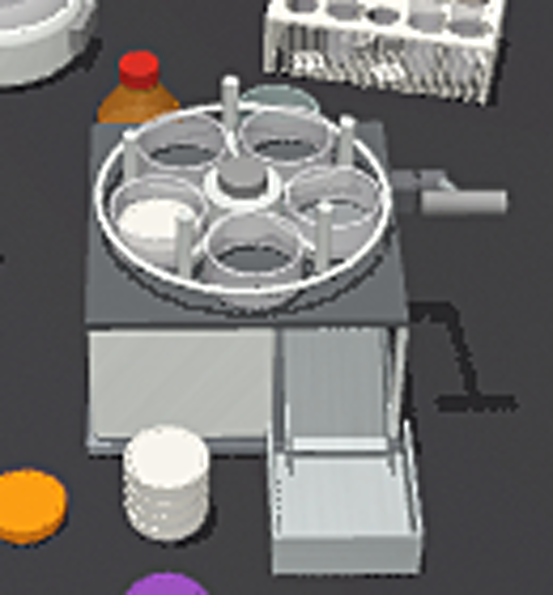

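Three things could be the dish (pixels in the top image):
- The white disc in a tube at (253,178). Both views show it inside the tube, so it fits.
- The white stack top at (211,193), which is the spare dishes on the bench.
- The grey disc at (267,218), which is the bare trap plate.

The crop confirms the first one. Next I fit the pose.

```bash
python3 - <<'E'
from h import *
from scipy.optimize import least_squares
C=lambda l:[(190+x/4.8-.4,140+y/4.8-.4) for x,y in l]
D=lambda l:[(220+x/4.254-.4,140+y/4.25-.4) for x,y in l]
# top crop
deck=C([(157,143),(495,62),(578,396),(238,483)])
for d in deck: print('deck',ray('top',d,135)[:2].round(1))
print('hub',ray('top',C([(370,265)])[0],180)[:2].round(1))
posts=C([(370,130),(241,224),(292,377),(454,374),(498,221)])
for d in posts: print('post',ray('top',d,200)[:2].round(1))
print('dish',ray('top',C([(305,185)])[0],150)[:2].round(1))
hb=C([(333,480),(355,578)])
for d in hb: print('bar end',ray('top',d,200)[:2].round(1))
ps=D([(231,80),(130,135),(184,218),(324,206),(347,121)])
for d in ps: print('side post',ray('side',d,200)[:2].round(1))
for d in D([(87,322),(405,322),(92,125),(382,122)]): print('side deck',ray('side',d,135)[:2].round(1))
print('side hub',ray('side',D([(243,175)])[0],180)[:2].round(1))
print('side bar', [ray('side',d,204)[:2].round(1) for d in D([(424,195),(506,195)])])
E
```

```text
deck [667.3  87.9]
deck [ 727.7 -136.2]
deck [ 506.4 -195.3]
deck [443.8  27.9]
hub [587.3 -53.7]
post [671.4 -50.8]
post [609.9  28.7]
post [515.   -5.7]
post [ 519.4 -106.9]
post [ 616.  -132.6]
dish [640.4 -11.2]
bar end [451.7 -32.8]
bar end [391.6 -47.9]
side post [ 614.5 -126.5]
side post [670.4 -42.4]
side post [608.2  38.3]
side post [516.    0.8]
side post [519.5 -99. ]
side deck [665.2  91.9]
side deck [447.6  34.9]
side deck [ 726.2 -125.9]
side deck [ 505.8 -187.4]
side hub [584.6 -42.1]
side bar [array([449.3, -24.2]), array([393.3, -38.8])]
```

Fitted pose:
- Hub at about (586,-50), averaged over the two cameras. They differ by about 7 mm in y.
- Heading about 0.262 rad.
- Dish at 38.2°, hole at 195.1°, so turn +156.9° anticlockwise.
- I'll hold post4, at 2.2° (about (671,-47)), and carry it round to 159°.

First I move above it.

```bash
python3 -m crank '[{"xyz":[0,0,-0.03],"rotation":[0,0,0],"grip":0.035},{"xyz":[-0.026,0.0435,0],"rotation":[0,0,0],"grip":0.035},{"xyz":[-0.026,0.0435,0],"rotation":[0,0,0],"grip":0.035},{"xyz":[-0.026,0.0435,0],"rotation":[0,0,0],"grip":0.035},{"xyz":[-0.026,0.0435,0],"rotation":[0,0,0],"grip":0.035},{"xyz":[-0.026,0.0435,0],"rotation":[0,0,0],"grip":0.035},{"xyz":[-0.026,0.0435,0],"rotation":[0,0,0],"grip":0.035},{"xyz":[-0.026,0.0435,0],"rotation":[0,0,0],"grip":0.035},{"xyz":[-0.026,0.0435,0],"rotation":[0,0,0],"grip":0.035},{"xyz":[-0.026,0.0435,0],"rotation":[0,0,0],"grip":0.035},{"xyz":[-0.026,0.0435,0],"rotation":[0,0,0],"grip":0.035},{"xyz":[-0.026,0.0435,0],"rotation":[0,0,0],"grip":0.035}]' 20
python3 -m crank '[{"xyz":[0,0,0],"rotation":[0,0,0.186],"grip":0.035},{"xyz":[0,0,0],"rotation":[0,0,0.186],"grip":0.035},{"xyz":[0,0,0],"rotation":[0,0,0.186],"grip":0.035},{"xyz":[0,0,0],"rotation":[0,0,0.186],"grip":0.035},{"xyz":[0,0,0],"rotation":[0,0,0.186],"grip":0.035},{"xyz":[0,0,0],"rotation":[0,0,0.186],"grip":0.035},{"xyz":[0,0,0],"rotation":[0,0,0.186],"grip":0.035},{"xyz":[0,0,0],"rotation":[0,0,0.186],"grip":0.035},{"xyz":[0,0,0],"rotation":[0,0,0.186],"grip":0.035},{"xyz":[0,0,0],"rotation":[0,0,0.186],"grip":0.035},{"xyz":[0,0,0],"rotation":[0,0,0.186],"grip":0.035},{"xyz":[0,0,0],"rotation":[0,0,0.186],"grip":0.035}]'
cat >> h.py <<'E'
def pose():
    o=bot.get_obs(); q=o['ee_rot']; Rm=R.from_quat([q[1],q[2],q[3],q[0]]).as_matrix()
    return np.array(o['position']),Rm,o
def rows(target,phi=None):
    p,Rm,o=pose(); d=Rm.T@(np.array(target)-p)
    print('pos',p.round(1),'phi',np.degrees(np.arctan2(Rm[1,0],Rm[0,0])).round(2),'tilt',np.degrees(np.arccos(-Rm[2,2])).round(2),'J6',o['joints'][5].round(3),'w',round(o['gripper_width'],1),'F',o['wrist_force'].round(1),'t',o['time'])
    print('shift in tool axes mm',d.round(1))
    if phi is not None:
        cur=np.arctan2(Rm[1,0],Rm[0,0]); print('rotz',-(np.radians(phi)-cur))
E
python3 -c "
from h import *
rows([671,-47,255],-87.8)"
```

```text
time: 1.6
position: [537.4, 102.0, 261.0]
ee_rot: [-0.0, 0.809, 0.588, -0.0]
wrist_force: [0.2, -0.0, 1.6]
gripper_width: 34.9
time: 3.1
position: [536.5, 103.4, 260.9]
ee_rot: [0.0, 0.882, -0.471, -0.0]
wrist_force: [0.6, -0.1, 0.9]
gripper_width: 35.0
pos [536.5 103.4 260.9] phi -56.21 tilt 0.04 J6 1.104 w 35.0 F [ 0.6 -0.1  0.9] t 3.1
shift in tool axes mm [199.8 -28.2   5.8]
rotz 0.5512900960753706
```

```bash
python3 -m crank '[{"xyz":[0.05,-0.007,0],"rotation":[0,0,0],"grip":0.035},{"xyz":[0.05,-0.007,0],"rotation":[0,0,0],"grip":0.035},{"xyz":[0.05,-0.007,0],"rotation":[0,0,0],"grip":0.035},{"xyz":[0.05,-0.007,0],"rotation":[0,0,0],"grip":0.035},{"xyz":[0,0,0.006],"rotation":[0,0,0.184],"grip":0.035},{"xyz":[0,0,0],"rotation":[0,0,0.184],"grip":0.035},{"xyz":[0,0,0],"rotation":[0,0,0.184],"grip":0.035},{"xyz":[0,0,0],"rotation":[0,0,0],"grip":0.035}]'
python3 - <<'E'
from h import *
rows([671,-47,225],-87.8)
for c in('top','side'):
    im=snap(c,c+'1')
    print(c,proj(c,[pose()[0],[671,-47,200]]))
a=cv2.imread('pics/top1.png')[100:260,200:340]; cv2.imwrite('pics/t1c.png',cv2.resize(a,None,fx=3.7,fy=3.7,interpolation=cv2.INTER_CUBIC))
a=cv2.imread('pics/side1.png')[80:240,200:400]; cv2.imwrite('pics/s1c.png',cv2.resize(a,None,fx=3.7,fy=3.7,interpolation=cv2.INTER_CUBIC))
E
```

```text
time: 4.1
position: [672.0, -46.4, 254.8]
ee_rot: [0.0, 0.723, -0.691, -0.0]
wrist_force: [0.6, 0.4, 0.5]
gripper_width: 34.9
pos [672.  -46.4 254.8] phi -87.43 tilt 0.04 J6 1.403 w 34.9 F [0.6 0.4 0.5] t 4.1
shift in tool axes mm [ 0.5  1.  29.8]
rotz 0.006513151278650264
top [[266.04024735 164.01426064]
 [265.4170881  166.77121529]]
side [[249.7036225  156.3616815 ]
 [250.36707904 170.44968432]]
```

View pics/t1c.png

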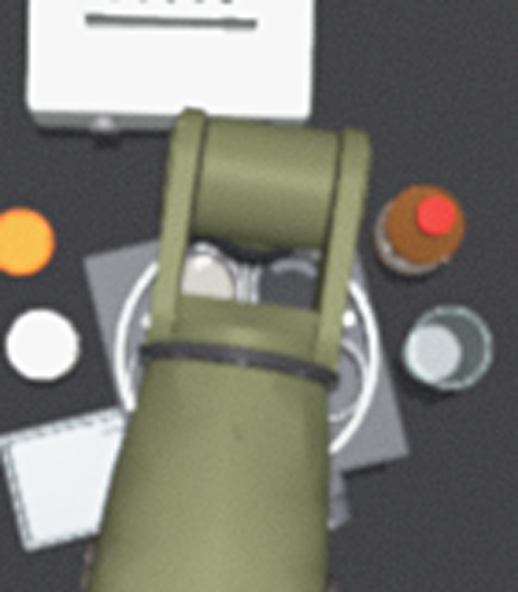

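View pics/s1c.png

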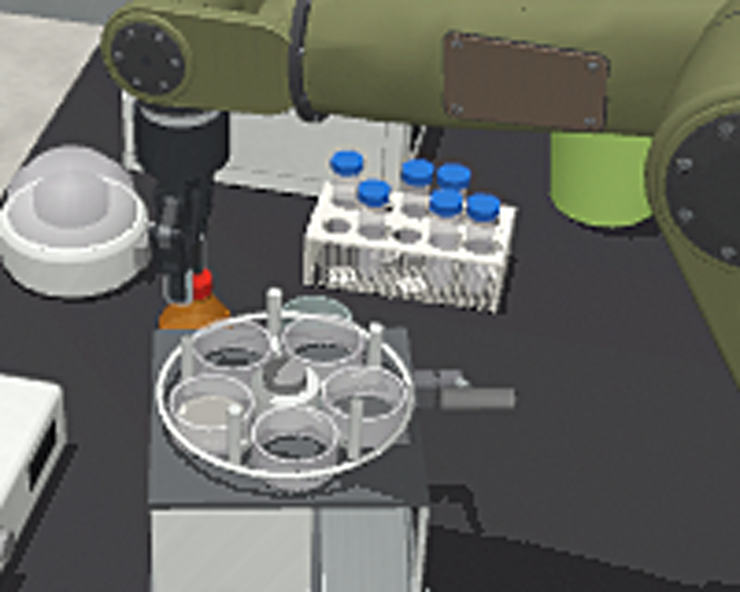

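```bash
python3 - <<'E'
from h import *
for P in ([672,-29,255],[672,-29,262],[672,-24,262],[672,-64,262]):
    u=proj('side',P)[0]; print(P,u.round(1),((u-[225,110])*8).round())
a=cv2.imread('pics/side1.png')[110:185,225:290]; cv2.imwrite('pics/s1d.png',cv2.resize(a,None,fx=8,fy=8,interpolation=cv2.INTER_CUBIC))
E
```

```text
[672, -29, 255] [248.1 159.7] [185. 398.]
[672, -29, 262] [248.1 157.8] [185. 383.]
[672, -24, 262] [247.6 158.8] [181. 390.]
[672, -64, 262] [251.2 151.2] [210. 330.]
```

View pics/s1d.png

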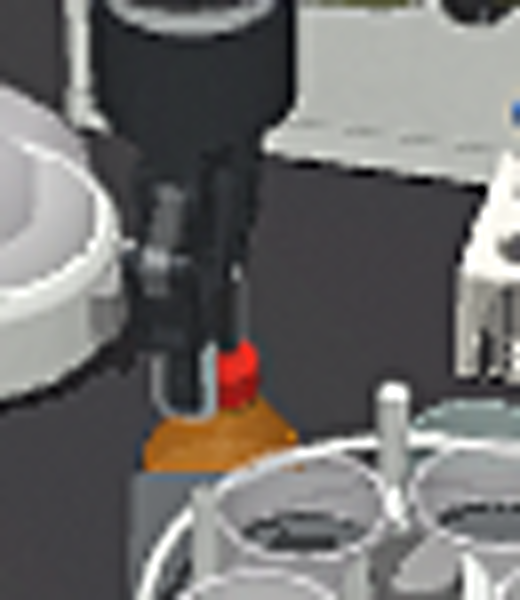

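The side image puts the fingertip about 2 px lower than predicted, so that camera's y reads high. I trust the top camera more and take the hub as about (586,-53). Now I descend and straddle post4.

```bash
python3 -m crank '[{"xyz":[0.004,0.001,0.015],"rotation":[0,0,0],"grip":0.035},{"xyz":[0,0,0.02],"rotation":[0,0,0],"grip":0.035},{"xyz":[0,0,0.02],"rotation":[0,0,0],"grip":0.035},{"xyz":[0,0,0.015],"rotation":[0,0,0],"grip":0.035},{"xyz":[0,0,0.008],"rotation":[0,0,0],"grip":0.035},{"xyz":[0,0,0],"rotation":[0,0,0],"grip":0.035}]'
python3 - <<'E'
from h import *
rows([671,-51,177],-87.8)
a=snap('side','side2')[110:200,225:300]; cv2.imwrite('pics/s2d.png',cv2.resize(a,None,fx=6.6,fy=6.6,interpolation=cv2.INTER_CUBIC))
E
```

```text
time: 4.95
position: [671.1, -50.5, 176.9]
ee_rot: [0.0, 0.723, -0.691, -0.0]
wrist_force: [0.1, -0.8, 0.2]
gripper_width: 35.2
pos [671.1 -50.5 176.9] phi -87.47 tilt 0.03 J6 1.397 w 35.2 F [ 0.1 -0.8  0.2] t 4.95
shift in tool axes mm [ 0.5  0.1 -0.1]
rotz 0.005720688891833081
```

View pics/s2d.png

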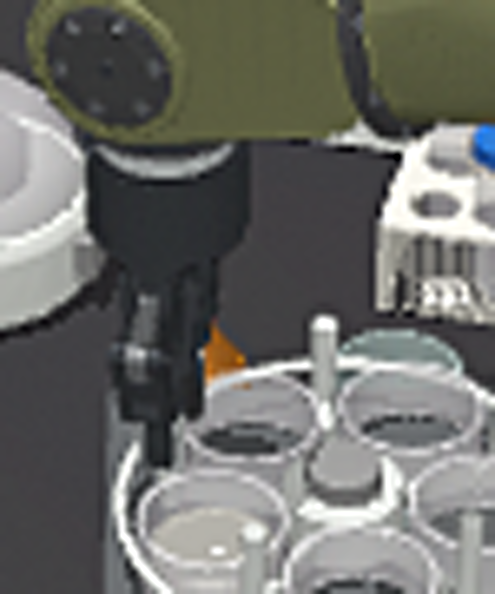

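The near finger hides the post, with its tip at about (249,180), between post4 and the dish tube. There is no contact force. I close the fingers.

```bash
python3 -m crank '[{"xyz":[0,0,0],"rotation":[0,0,0],"grip":0.02},{"xyz":[0,0,0],"rotation":[0,0,0],"grip":0.01},{"xyz":[0,0,0],"rotation":[0,0,0],"grip":0.008},{"xyz":[0,0,0],"rotation":[0,0,0],"grip":0.008},{"xyz":[0,0,0],"rotation":[0,0,0],"grip":0.008}]' 20
python3 - <<'E'
from h import *
rows([671,-51,177],-87.8)
E
```

```text
time: 5.62
position: [671.5, -50.4, 178.0]
ee_rot: [-0.0, 0.722, -0.691, 0.0]
wrist_force: [-0.2, -0.4, 5.9]
gripper_width: 10.8
pos [671.5 -50.4 178. ] phi -87.48 tilt 0.07 J6 1.398 w 10.8 F [-0.2 -0.4  5.9] t 5.625
shift in tool axes mm [0.5 0.5 1. ]
rotz 0.005498990490362399
```

```bash
python3 -m crank '[{"xyz":[-0.0127,0.00095,0],"rotation":[0,0,-0.15],"grip":0.008},{"xyz":[-0.0127,0.00095,0],"rotation":[0,0,-0.15],"grip":0.008},{"xyz":[-0.0127,0.00095,0],"rotation":[0,0,-0.15],"grip":0.008},{"xyz":[-0.0127,0.00095,0],"rotation":[0,0,-0.15],"grip":0.008}]'
python3 - <<'E'
from h import *
rows([671,-51,177],-87.8)
p=pose()[0]; d=p-[586.3,-53,0]; print(np.hypot(*d[:2]),np.degrees(np.arctan2(d[1],d[0])))
a=snap('side','side3')[110:220,225:340]; cv2.imwrite('pics/s3d.png',cv2.resize(a,None,fx=5.2,fy=5.2,interpolation=cv2.INTER_CUBIC))
E
```

```text
time: 6.12
position: [654.9, -2.8, 178.0]
ee_rot: [-0.001, 0.896, -0.445, 0.001]
wrist_force: [3.3, -1.5, 4.3]
gripper_width: 11.2
pos [654.9  -2.8 178. ] phi -52.83 tilt 0.17 J6 0.862 w 11.2 F [ 3.3 -1.5  4.3] t 6.125
shift in tool axes mm [48.1 16.3  1.1]
rotz 0.6103548722420361
85.04970902002924 36.185634027827945
```

View pics/s3d.png

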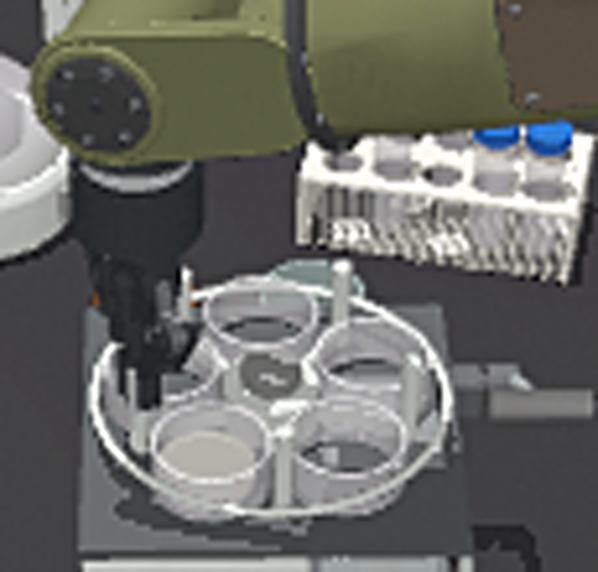

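The carousel follows: the dish tube is now at crop (210,455), and the forces are small.

```bash
python3 -m crank '[{"xyz":[-0.0127,0.00095,0],"rotation":[0,0,-0.15],"grip":0.008},{"xyz":[-0.0127,0.00095,0],"rotation":[0,0,-0.15],"grip":0.008},{"xyz":[-0.0127,0.00095,0],"rotation":[0,0,-0.15],"grip":0.008},{"xyz":[-0.0127,0.00095,0],"rotation":[0,0,-0.15],"grip":0.008},{"xyz":[-0.0127,0.00095,0],"rotation":[0,0,-0.15],"grip":0.008},{"xyz":[-0.0127,0.00095,0],"rotation":[0,0,-0.15],"grip":0.008},{"xyz":[-0.0127,0.00095,0],"rotation":[0,0,-0.15],"grip":0.008},{"xyz":[-0.0127,0.00095,0],"rotation":[0,0,-0.15],"grip":0.008}]'
python3 - <<'E'
from h import *
rows([671,-51,177],-87.8)
p=pose()[0]; d=p-[586.3,-53,0]; print(np.hypot(*d[:2]),np.degrees(np.arctan2(d[1],d[0])))
E
```

```text
time: 7.18
position: [563.5, 28.4, 178.0]
ee_rot: [-0.0, 0.99, 0.138, 0.001]
wrist_force: [3.6, 2.2, 6.3]
gripper_width: 10.7
pos [563.5  28.4 178. ] phi 15.87 tilt 0.12 J6 -0.292 w 10.7 F [3.6 2.2 6.3] t 7.175
shift in tool axes mm [ 81.7 105.8   1.1]
rotz 1.8093738210175463
84.51316660858035 105.63319125482838
```

```bash
python3 -m crank '[{"xyz":[-0.0127,0.00095,0],"rotation":[0,0,-0.15],"grip":0.008},{"xyz":[-0.0127,0.00095,0],"rotation":[0,0,-0.15],"grip":0.008},{"xyz":[-0.0127,0.00095,0],"rotation":[0,0,-0.15],"grip":0.008},{"xyz":[-0.0127,0.00095,0],"rotation":[0,0,-0.15],"grip":0.008},{"xyz":[-0.0127,0.00095,0],"rotation":[0,0,-0.15],"grip":0.008},{"xyz":[-0.0127,0.00095,0],"rotation":[0,0,-0.15],"grip":0.008},{"xyz":[-0.0028,0,0],"rotation":[0,0,-0.033],"grip":0.008},{"xyz":[0,0,0],"rotation":[0,0,0],"grip":0.008}]'
python3 - <<'E'
from h import *
rows([671,-51,177],-87.8)
p=pose()[0]; d=p-[586.3,-53,0]; print(np.hypot(*d[:2]),np.degrees(np.arctan2(d[1],d[0])))
a=snap('side','side4')[120:250,225:355]; cv2.imwrite('pics/s4d.png',cv2.resize(a,None,fx=4.6,fy=4.6,interpolation=cv2.INTER_CUBIC))
a=snap('top','top4')[130:260,200:340]; cv2.imwrite('pics/t4d.png',cv2.resize(a,None,fx=4.6,fy=4.6,interpolation=cv2.INTER_CUBIC))
E
```

```text
time: 8.18
position: [507.2, -24.2, 178.0]
ee_rot: [0.0, 0.824, 0.567, 0.0]
wrist_force: [-0.2, -0.7, 6.2]
gripper_width: 10.7
pos [507.2 -24.2 178. ] phi 69.02 tilt 0.07 J6 -1.324 w 10.7 F [-0.2 -0.7  6.2] t 8.175
shift in tool axes mm [ 33.6 162.6   1.2]
rotz 2.737010912345106
84.1974250584592 159.98348502275033
```

View pics/s4d.png

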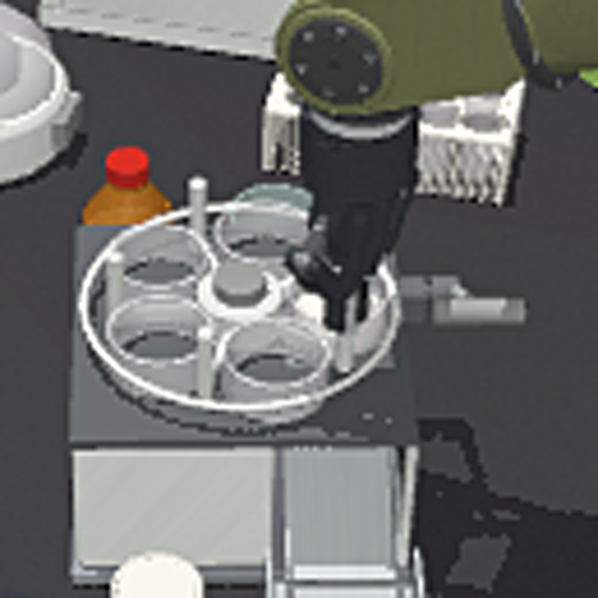

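View pics/t4d.png

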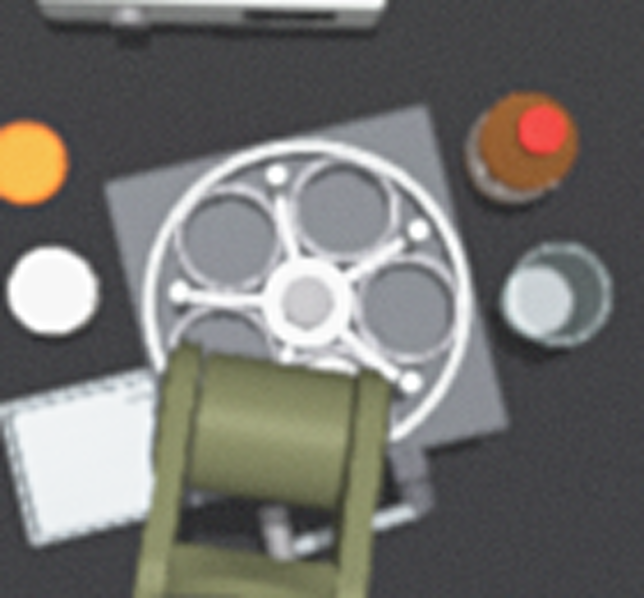

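Top view crop: four posts show at (277,175), (179,292), (418,230) and (411,382). I compute the carousel angle from them.

```bash
python3 - <<'E'
from h import *
from scipy.optimize import least_squares
P=np.array([ray('top',(200+x/4.6-.4,130+y/4.6-.4),200)[:2] for x,y in [(277,175),(179,292),(418,230),(411,382)]])
k=np.array([1,2,0,4])
f=lambda v:(np.c_[v[0]+85*np.cos(v[2]+k*2*np.pi/5),v[1]+85*np.sin(v[2]+k*2*np.pi/5)]-P).ravel()
s=least_squares(f,[586,-53,-.6]); print(s.x[:2],np.degrees(s.x[2])%72, s.fun.round(1))
D=np.array([ray('top',(200+x/4.6-.4,130+y/4.6-.4),135)[:2] for x,y in [(106,184),(426,105),(508,424)]])
print(D.round(1)); a=D[1]-D[0];b=D[1]-D[2]; print(np.degrees(np.arctan2(-a[0],a[1]))-180*(a[1]<0), np.degrees(np.arctan2(b[1],b[0])))
print((D[0]+D[2])/2)
E
```

```text
[586.42559643 -53.40139812] 16.136495007390195 [ 0.2  0.4 -0.1 -0.5  0.1 -0.2 -0.1  0.4]
[[ 666.6   86.8]
 [ 727.9 -134.5]
 [ 507.5 -195.4]]
-344.52380966585577 15.438276872381996
[587.05892405 -54.29962759]
```

The carousel stands at 160.1° against the 159.1–159.5° wanted, so the dish is about 1 mm off. I release and lift straight up.

```bash
python3 -m crank '[{"xyz":[0,0,0],"rotation":[0,0,0],"grip":0.02},{"xyz":[0,0,0],"rotation":[0,0,0],"grip":0.03},{"xyz":[0,0,0],"rotation":[0,0,0],"grip":0.03},{"xyz":[0,0,-0.02],"rotation":[0,0,0],"grip":0.03},{"xyz":[0,0,-0.03],"rotation":[0,0,0],"grip":0.03},{"xyz":[0,0,-0.03],"rotation":[0,0,0],"grip":0.03},{"xyz":[-0.03,0.03,0],"rotation":[0,0,0],"grip":0},{"xyz":[0,0,0],"rotation":[0,0,0],"grip":0}]'
python3 - <<'E'
from h import *
rows([421.5,-39,255],105.3)
a=snap('side','side5')[120:250,225:355]; cv2.imwrite('pics/s5d.png',cv2.resize(a,None,fx=4.6,fy=4.6,interpolation=cv2.INTER_CUBIC))
E
```

```text
time: 9.28
position: [524.6, -64.1, 257.1]
ee_rot: [0.0, 0.824, 0.566, -0.0]
wrist_force: [-0.1, -0.1, -0.3]
gripper_width: 0.1
pos [524.6 -64.1 257.1] phi 68.97 tilt 0.01 J6 -1.395 w 0.1 F [-0.1 -0.1 -0.3] t 9.275
shift in tool axes mm [ -13.5 -105.3    2.1]
rotz -0.6340132795584366
```

View pics/s5d.png

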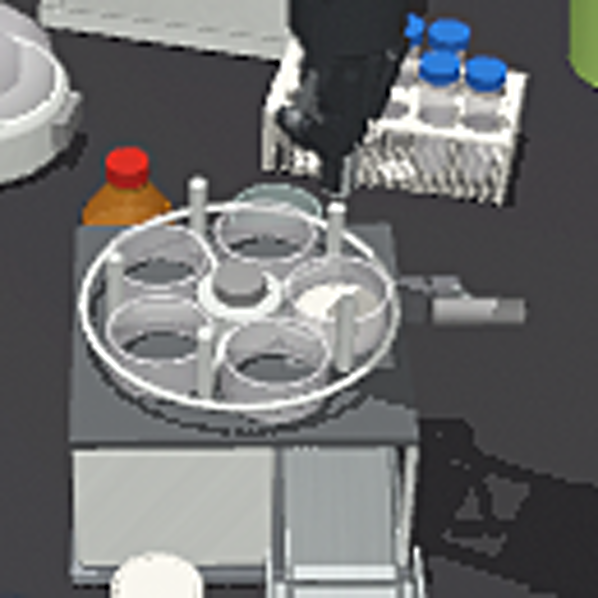

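The side view shows the dish in the front tube at crop (338,298), over the hole, with the trap flush. Now I move to above the T-bar.

```bash
python3 -m crank '[{"xyz":[-0.008,-0.056,0],"rotation":[0,0,0],"grip":0},{"xyz":[-0.008,-0.056,0],"rotation":[0,0,0],"grip":0},{"xyz":[0,0,0],"rotation":[0,0,-0.1585],"grip":0},{"xyz":[0,0,0],"rotation":[0,0,-0.1585],"grip":0},{"xyz":[0,0,0],"rotation":[0,0,-0.1585],"grip":0},{"xyz":[0,0,0],"rotation":[0,0,-0.1585],"grip":0},{"xyz":[0,0,0.03],"rotation":[0,0,0],"grip":0},{"xyz":[0,0,0],"rotation":[0,0,0],"grip":0}]'
python3 - <<'E'
from h import *
rows([415,-41,225],105.3)
a=snap('side','side6')[130:250,265:385]; cv2.imwrite('pics/s6d.png',cv2.resize(a,None,fx=5,fy=5,interpolation=cv2.INTER_CUBIC))
p=pose()[0]
for z in (204,226): u=proj('side',[p[0],p[1],z])[0]; print((u-[265,130])*5)
snap('top','top6')
a=cv2.imread('pics/top6.png')[130:260,200:340]; cv2.imwrite('pics/t6d.png',cv2.resize(a,None,fx=4.6,fy=4.6,interpolation=cv2.INTER_CUBIC))
E
```

```text
time: 10.32
position: [412.8, -36.9, 225.9]
ee_rot: [-0.002, 0.606, 0.796, -0.001]
wrist_force: [0.6, 0.6, 0.8]
gripper_width: 0.1
pos [412.8 -36.9 225.9] phi 105.44 tilt 0.2 J6 -2.018 w 0.1 F [0.6 0.6 0.8] t 10.325
shift in tool axes mm [-4.6  1.   0.9]
rotz 0.002407452752164252
[333.95676958 273.83281984]
[337.28132174 245.50864024]
```

View pics/s6d.png

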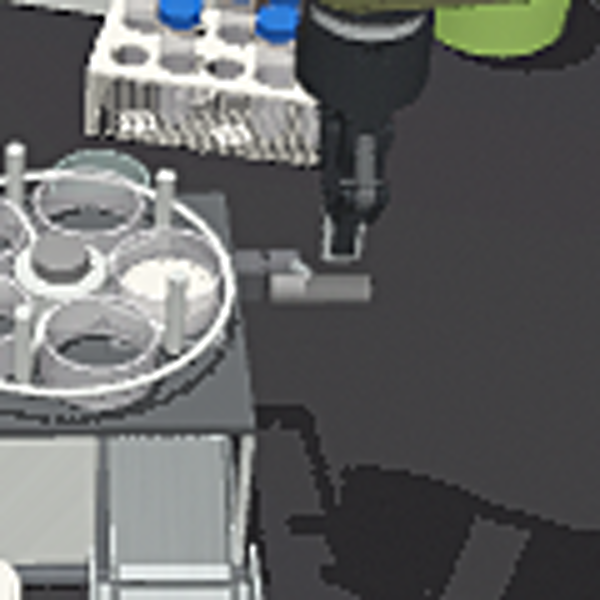

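View pics/t6d.png

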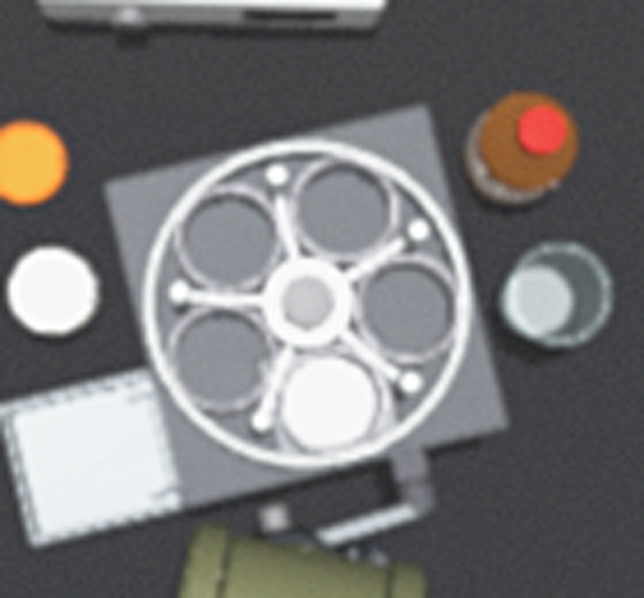

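The top view shows the dish in the front tube at crop (330,403). The finger lines up with the bar, about 4 mm too far to +y, so I shift by that much. I press along the bar's arc, then hold.

```bash
python3 -m crank '[{"xyz":[-0.005,0,0.012],"rotation":[0,0,0],"grip":0},{"xyz":[0.001,0,0.012],"rotation":[0,0,0],"grip":0},{"xyz":[0.005,0,0.01],"rotation":[0,0,0],"grip":0},{"xyz":[0.0045,0,0.01],"rotation":[0,0,0],"grip":0},{"xyz":[0.003,0,0.01],"rotation":[0,0,0],"grip":0},{"xyz":[0.002,0,0.01],"rotation":[0,0,0],"grip":0},{"xyz":[0.001,0,0.01],"rotation":[0,0,0],"grip":0},{"xyz":[0,0,0.012],"rotation":[0,0,0],"grip":0},{"xyz":[-0.001,0,0.011],"rotation":[0,0,0],"grip":0},{"xyz":[0,0,0],"rotation":[0,0,0],"grip":0},{"xyz":[0,0,0],"rotation":[0,0,0],"grip":0},{"xyz":[0,0,0],"rotation":[0,0,0],"grip":0}]'
python3 - <<'E'
from h import *
rows([415,-41,225],105.3)
a=snap('side','side7')[150:290,245:385]; cv2.imwrite('pics/s7d.png',cv2.resize(a,None,fx=4.2,fy=4.2,interpolation=cv2.INTER_CUBIC))
snap('top','top7')
E
```

```text
time: 11.92
position: [411.0, -27.5, 130.5]
ee_rot: [0.0, 0.606, 0.796, -0.0]
wrist_force: [-2.6, 0.4, 3.1]
gripper_width: 0.2
pos [411.  -27.5 130.5] phi 105.42 tilt 0.01 J6 -1.995 w 0.2 F [-2.6  0.4  3.1] t 11.925
shift in tool axes mm [-14.1   0.2 -94.5]
rotz 0.002103353090686433
```

View pics/s7d.png

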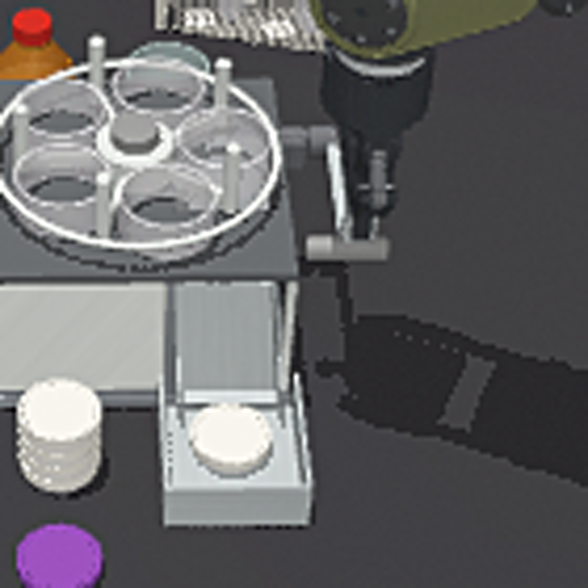

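The dish has slid into the tray, at crop (230,440), right way up. I let the handle rise along its reverse arc and back off.

```bash
python3 -m crank '[{"xyz":[0.001,0,-0.015],"rotation":[0,0,0],"grip":0},{"xyz":[0,0,-0.012],"rotation":[0,0,0],"grip":0},{"xyz":[-0.002,0,-0.012],"rotation":[0,0,0],"grip":0},{"xyz":[-0.003,0,-0.012],"rotation":[0,0,0],"grip":0},{"xyz":[-0.005,0,-0.012],"rotation":[0,0,0],"grip":0},{"xyz":[-0.006,0,-0.012],"rotation":[0,0,0],"grip":0},{"xyz":[0,0,-0.015],"rotation":[0,0,0],"grip":0},{"xyz":[0,0,-0.03],"rotation":[0,0,0],"grip":0},{"xyz":[0,-0.05,-0.03],"rotation":[0,0,0],"grip":0},{"xyz":[0,-0.03,0],"rotation":[0,0,0],"grip":0},{"xyz":[0,0,0],"rotation":[0,0,0],"grip":0}]'
python3 - <<'E'
from h import *
rows([415,-41,225],105.3)
a=snap('side','side8')[150:290,245:385]; cv2.imwrite('pics/s8d.png',cv2.resize(a,None,fx=4.2,fy=4.2,interpolation=cv2.INTER_CUBIC))
a=snap('top','top8')[130:260,200:340]; cv2.imwrite('pics/t8d.png',cv2.resize(a,None,fx=4.6,fy=4.6,interpolation=cv2.INTER_CUBIC))
E
```

```text
time: 13.4
position: [337.0, -63.3, 281.2]
ee_rot: [0.001, 0.606, 0.795, 0.0]
wrist_force: [0.2, 0.4, -0.1]
gripper_width: -0.2
pos [337.  -63.3 281.2] phi 105.35 tilt 0.1 J6 -2.132 w -0.2 F [ 0.2  0.4 -0.1] t 13.4
shift in tool axes mm [ 0.9 81.  56.4]
rotz 0.0009540283110776038
```

View pics/s8d.png

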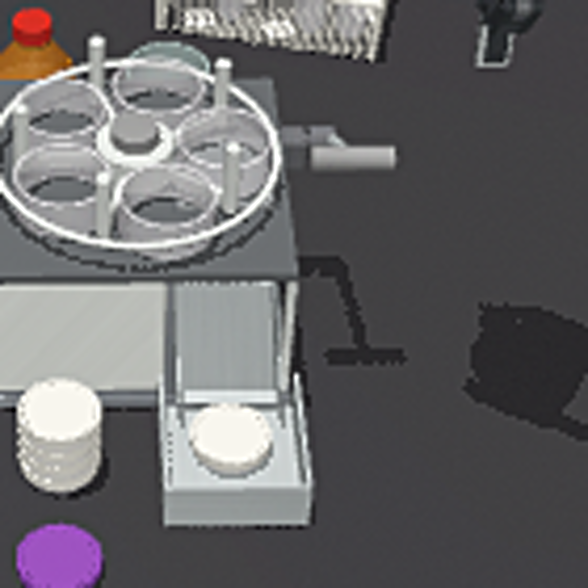

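View pics/t8d.png

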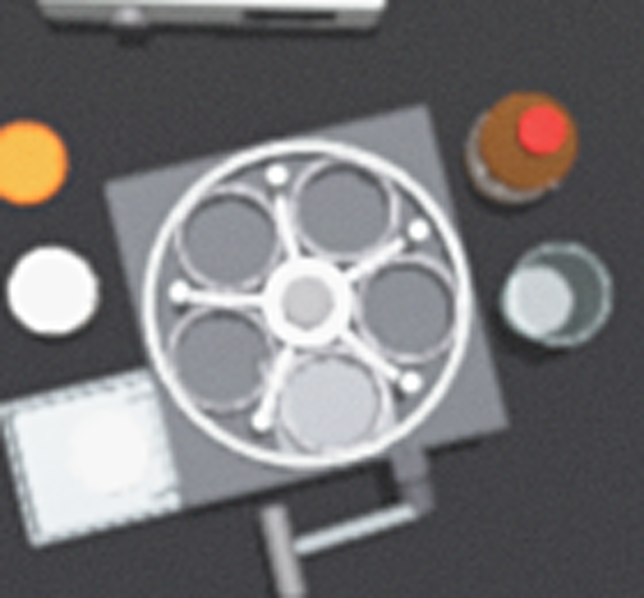

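The handle is back up, the trap looks shut, and the dish shows at crop (108,450) in the top view. I check its position in the tray frame.

```bash
python3 - <<'E'
from h import *
t=np.radians(15.2); Rm=np.array([[np.cos(t),-np.sin(t)],[np.sin(t),np.cos(t)]])
for c,uv in (('top',(200+108/4.6-.4,130+450/4.6-.4)),('side',(245+231/4.2-.4,150+433/4.2-.4))):
    p=ray(c,uv,21)[:2]; print(c,p.round(1),(Rm.T@(p-[586.4,-52])-[-68,178]).round(1))
E
```

```text
top [478.4  87.9] [  0.5 -14.7]
side [477.2  91.2] [  0.2 -11.1]
```

```bash
python3 -c "
from h import *
print(bot.sign_off())"
```

```text
the job is handed in; nothing more can be done
None
```

The dish is in the catch tray and I have handed the job in. I held post4 and turned the carousel about 157° anticlockwise until the dish stood over the drop hole. Then I released the post, pressed the T-handle down with the shut fingers until the dish slid out, and let the handle spring back.

**Last checks:**
- **Over the hole:** before pressing, the carousel was within 1° of its target angle, so the dish was about 1 mm off the hole's centre.
- **In the tray:** the dish lies flat, about 0 mm in x and 11 to 15 mm short of the tray's middle in y (limit 30 mm). It did not move between the last two side pictures.
- **Trap and arm:** the handle is back up and the trap looks shut. The arm stands clear with about zero wrist force, and the clock read 13.4 s.
- **Bystanders:** the ones in my last pictures (stack, amber bottle, beaker) had not moved. I did not recheck the tube rack, spray bottle and pipette aid closely at the end, but the arm never went near them at their height.

**Disagreement:** the two cameras differed by 4 to 8 mm in y. I used the top camera's value for the turn after comparing the side view with the known finger position. The result in the tray holds with either camera.

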